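# Clamp a bedded fossil in the spring clamp

## Robot

A 6-joint arm with a two-finger parallel gripper is mounted at the origin on a cart in front of the work surface, level with it; the furniture and walls round the work are solid. World frame = base frame: x ahead of the robot, y to its left, z up, the work surface at z = 0. Lengths are in mm, angles in degrees, forces in N, time in s.
With the tool pointing down it reaches from about 250 to 850 mm from the base axis. Payload 12.5 kg.
Tool frame: the origin (TCP) lies on the centre line of the jaws, within the pads' length; the fingertips stand 14 mm ahead of it and the grasp point (between the pads) lies 5 mm behind it; z points along the fingers, y is the line along which they close (so a half turn about z gives the same grasp; the last joint's range is limited). The gripper opens to 93 mm and grips with 3 to 60 N. Pads are 15 mm wide; open, the fingers measure 128 mm over their backs; the gripper's body (75 mm by 188 mm) begins 65 mm behind the grasp point.
Start: joints at [-77.957, 20.094, 94.641, -0, 65.266, -4.847], TCP at [159.821, -526.252, 232.633] pointing down, gripper open.
Joint ranges: [-157.81, 157.81], [-45, 120.19], [0.68, 151.7], [-89.99, 269.99], [4.06, 180], [-164.3, 164.3]. Speed limits (degrees/s): [127.2, 127.2, 159.86, 180, 180, 180].

## Interface

Orientations are given as a 3x3 rotation matrix whose columns are the frame's x, y, z axes.
In Python, from cell import * gives the robot as it stands. Calls block until the motion is done:
- move_pose(position, orientation): joint-space move of the TCP to a pose.
- movel(position, rotation=None, max_speed=150, contact_N=None): straight line of the TCP; rotation=None keeps the orientation; max_speed is the mean speed in mm/s. With contact_N (N) it stops when the force on the tool has changed by that much, and returns True; else False.
- goto_joints(angles): joint-space move.
- ungrasp() and gripper_close(): open the fingers fully, or close them until they stop; the grip force is fixed at half the most.
- wait(seconds).
- ik(position, orientation): joint angles nearest the present ones, or None.
- state(): the state.
- grab_frame(name): name is "scene" or "top" or "wrist"; returns the picture (384x512x3 uint8, red, green, blue); there is no depth.
- get_calibration(name): a dict with "fovy" (degrees; the focal length in pixels is half the picture's height over the tangent of half this angle, whatever the lens; pixels are square), "cx", "cy" (the principal point, pixels), "rvec" (rotation vector, rad) and "tvec" (3), from world to camera coordinates, as OpenCV has them; the wrist camera has in their place "T_tool_cam" (4x4, takes a point from camera to tool coordinates, whose origin is the TCP and whose axes are the flange's). Camera axes: x right, y down, z forward; pixel columns grow to the right and rows downward; lengths in mm; the calibration is good to about 2 mm. A picture is of the moment at which its call begins: read the wrist's pose just before it. get_calibration takes no time and is no camera call.
A pose or a line that the arm cannot do raises PlanningError and nothing moves.
- finish_job(): hands the job in; it is judged then, once.
The state is a dict: "t": time; "qpos": joint angles; "joint_velocities": joint speeds; "joint_torque": joint torques, N m; "eef_pos": TCP position; "tool_rot": TCP orientation; "contact_force": force on the tool from outside, world axes, zero at the start; "wrist_torque": the same for the moment, N m; "gripper_width": finger opening in mm; "grasp_force": force on a finger pad.
Only numpy, scipy, OpenCV 4.12 (cv2) and the standard library are available. Lean on these libraries where they do the work, as an engineer would, in place of code of your own. Each camera call takes 0.05 s, during which the arm holds its last target. There are 200 camera calls.

## Task

Clamp the plaster block with the toe bone in the blue spring clamp without picking anything up. Push the sliding jaw open by its black tab and let go, so that it springs back onto its latch and stays open by itself; then slide the block along the bench into the open jaws, end first, up against the steel bar at the back; then press the red thumb pad and move away, so that the jaw springs shut and grips the block. Keep the block flat on the bench and leave the other things alone.

Things in the scene. Friction and masses are not known exactly. Their poses are not given: they have to be found in the camera images.
- clamp: blue spring clamp screwed to the bench; origin on the bench between the jaws, z up, x along its steel bar (to the robot's right). Fixed jaw at its local +x end, cork face at local x = +50 mm; the sliding jaw opens towards local -x. Jaws 34 mm high, from the bar to local y = -26 mm; bare bench between. Clamp spans local x -147 to +97 mm, y -27 to +73 mm, nowhere higher than 62 mm
- back_stop (a point): middle of the face of the clamp's steel bar, at the bench, at clamp-local (10.5, +40, 0) mm: half-way between the cork faces when the jaw is latched open. The face runs along local x, looks to local -y (to the robot) and is 30 mm high. Work is fed through the open side, from local -y towards +y. The latched-open gap is 79 mm wide, local x -29 to +50 mm
- jaw (a joint): opening of the sliding jaw, m, along clamp-local -x: 0 shut (cork faces 35 mm apart), 0.044 latched open, 0.056 end stop; about 0.015 when shut on the block. A damped spring shuts it with 5 N at 0, 12 N at 0.056; from about 0.03 on its stop pin also lifts the latch hook (up to 6 N more). Pushed to 0.047 or more, the hook drops behind the pin; let go, the jaw comes back and rests at 0.044
- jaw_tab (a point): middle of the pushing face of the upright black tab on the sliding jaw, 50 mm above the bench; moves with the jaw. The face looks to clamp-local +x (push it to local -x), is 46 mm wide along local y and stands free from 34 to 62 mm above the bench. At jaw 0 this point is at clamp-local (3, 0, 50) mm. Nothing is above it
- latch (a joint): angle of the rocking latch, rad: 0 = hook down (its spring returns it there), grows as the red pad is pressed down, end stop 0.42. From about 0.22 the jaw is set free
- latch_pad (a point): middle of the top of the red thumb pad (22 mm along the clamp's x, 30 mm along y) on the tail of the latch, at clamp-local (-132, +51, 60) mm when up. Pressing it down about 6 mm frees the jaw, 11 mm is its end stop; it takes 2 to 10 N, less near its outer edge (local -x)
- block_center (a point): centre of the loose plaster block, 50 mm (its x) by 96 mm (its y) by 32 mm high, 0.22 kg; 16 mm above its underside. A pale toe bone lies lengthwise in its top, up to 50 mm high. It lies on the bench off the clamp's open side, long side roughly along the clamp's y. Home against the bar this point is at clamp-local y = -8 mm; gripped, at local x = +25 mm
- vial: bystander: upright specimen vial with a blue cap, 32 mm across, 64 mm high; origin at its foot
- brush: bystander: flat dust brush with a red handle, 184 mm long, lying on the bench; origin under its middle
- pick: bystander: thin steel dental pick, about 140 mm long, lying on the bench; origin under its middle

How it is judged:
By the outcome, as a careful person would: the job done as asked, in the order asked, and still so for the second after the job is handed in, with the robot touching nothing.
It also fails if it takes over 67 s, if anything falls off the work surface, if the arm or the gripper's body presses on something with over 40 N, if the wrist force passes 120 N, or if a joint passes its speed limit or range.

## Working session

There is one attempt and no reset: what is moved stays moved. The work goes in short steps, each a Python script; the robot and the scene stay as the last script left them, time stands still between calls to the robot, and variables do not carry over. Pictures are saved under pics/ and viewed, at most 10 in all, crops included, and the job is handed in when it is done.

```bash
mkdir -p pics; ls; python3 - <<'E'
from cell import *
import cv2,numpy as np
s=state();print(s['t'],s['eef_pos'],s['tool_rot'],s['contact_force'])
ims=[]
for n in("scene","top"):
    c=get_calibration(n);print(n,c)
    im=grab_frame(n)[:,:,::-1];cv2.imwrite(f'pics/{n}0.png',im)
print(get_calibration("wrist"))
E
```

```text
pics
0.0 [ 159.73773506 -525.9311621   232.08130765] [[ 9.56867816e-01  2.90523521e-01 -2.58935451e-04]
 [ 2.90523622e-01 -9.56867098e-01  1.17586917e-03]
 [ 9.38508392e-05 -1.20037823e-03 -9.99999275e-01]] [ 0.22975061 -0.28367667  1.15593448]
scene {'fovy': 44.99533019971995, 'cx': 263.96617173134206, 'cy': 189.02317719010549, 'rvec': array([ 0.89249789, -2.30557563,  1.3159892 ]), 'tvec': array([324.49794652, 294.89616324, 707.23067301])}
top {'fovy': 45.83093874026498, 'cx': 261.0471219213086, 'cy': 185.16016408259287, 'rvec': array([ 2.11623316, -2.13704783,  0.21883476]), 'tvec': array([-111.18410163,  554.11946949,  999.81942254])}
{'fovy': 63.451488377624464, 'cx': 255.47113176403087, 'cy': 197.1355153913132, 'T_tool_cam': array([[ 7.15935699e-04, -9.66185629e-01, -2.57846500e-01,
         7.12292303e+01],
       [ 9.99999568e-01,  8.44512606e-04, -3.87907355e-04,
         5.95604624e-02],
       [ 5.92545131e-04, -2.57846110e-01,  9.66185817e-01,
        -1.52836456e+02],
       [ 0.00000000e+00,  0.00000000e+00,  0.00000000e+00,
         1.00000000e+00]])}
```

View pics/top0.png

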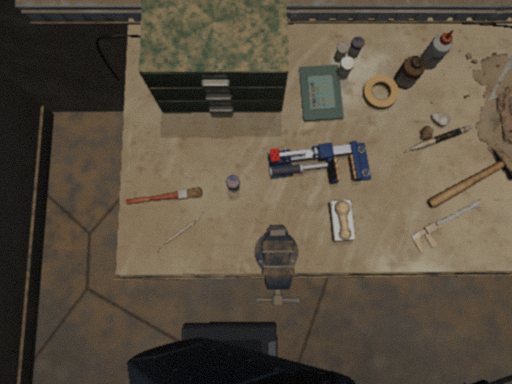

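View pics/scene0.png

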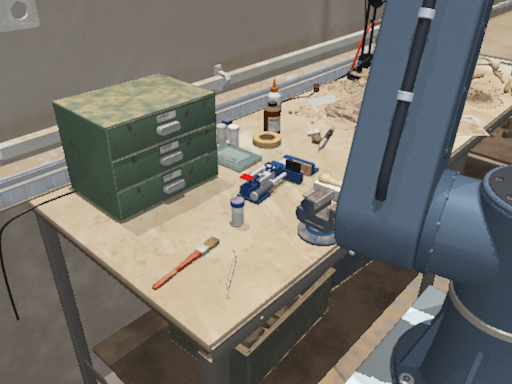

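Top view: clamp about (270–370, 142–182), red pad (275,155), block (342,220), vial (233,183), brush (165,195), pick (180,232), and a bench vise at (278,255). I'll get rough positions, then take a wrist view from above.

```bash
cat > h.py <<'E'
from cell import *
import cv2,numpy as np
def K(c): 
    f=192/np.tan(np.radians(c['fovy']/2)); return f
def cam(n,st=None):
    c=get_calibration(n);f=K(c)
    if n=='wrist':
        T=np.eye(4);T[:3,:3]=st['tool_rot'];T[:3,3]=st['eef_pos'];T=T@c['T_tool_cam']
        R=T[:3,:3];p=T[:3,3]
    else:
        R=cv2.Rodrigues(c['rvec'])[0].T;p=-R@c['tvec']
    return f,c['cx'],c['cy'],R,p
def ray(C,u,v,z):
    f,cx,cy,R,p=C
    d=R@np.array([(u-cx)/f,(v-cy)/f,1]);return p+d*(z-p[2])/d[2]
def proj(C,P):
    f,cx,cy,R,p=C
    q=R.T@(np.array(P)-p);return np.array([f*q[0]/q[2]+cx,f*q[1]/q[2]+cy])
def down(yaw):
    # tool z down, tool x along world angle yaw
    a=np.radians(yaw);x=np.array([np.cos(a),np.sin(a),0]);z=np.array([0,0,-1.]);return np.column_stack([x,np.cross(z,x),z])
E
python3 - <<'E'
from h import *
C=cam('top');print(C[4])
for n,u,v,z in[('pad',275,155,60),('block',342,220,32),('jawR',361,160,34),('tab',334,172,60),('vial',233,183,64),('vise',278,250,60),('viseTop',278,230,60),('viseL',258,250,60),('viseR',297,250,60),('cabR',285,110,0)]:
    print(n,ray(C,u,v,z).round())
E
```

```text
[ 352.17706106 -101.6354755  1088.43498492]
pad [ 623. -150.   60.]
block [ 473. -305.   32.]
jawR [ 616. -357.   34.]
tab [ 582. -286.   60.]
vial [557. -52.  64.]
vise [ 403. -153.   60.]
viseTop [ 448. -154.   60.]
viseL [ 404. -108.   60.]
viseR [ 403. -196.   60.]
cabR [ 756. -180.    0.]
```

```bash
python3 - <<'E'
from h import *
move_pose([560,-260,250],down(0));wait(0.3)
s=state();print(s['t'],s['qpos'],s['eef_pos'],s['contact_force'])
im=grab_frame('wrist')[:,:,::-1];cv2.imwrite('pics/w0.png',im)
cv2.imwrite('pics/w0b.png',cv2.resize(im,(800,600),interpolation=cv2.INTER_CUBIC))
np.savez('w0.npz',tool_rot=s['tool_rot'],eef_pos=s['eef_pos'])
E
```

```text
2.15 [-2.92638723e+01  2.62410480e+01  8.29275427e+01 -9.36861796e-04
  7.08280565e+01  6.07691486e+01] [ 559.79709373 -260.38156907  250.02816075] [ 0.63636003  0.51552127 -0.53944637]
```

View pics/w0b.png

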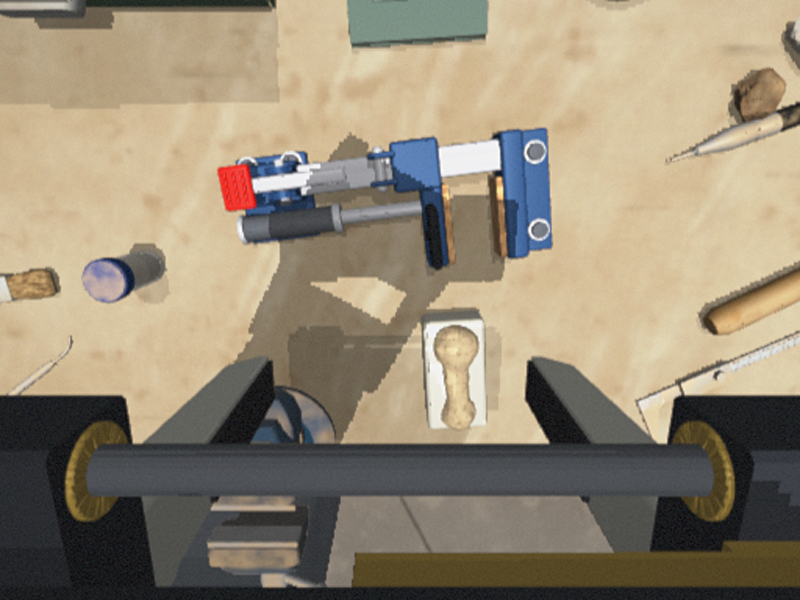

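```bash
python3 - <<'E'
from h import *
im=cv2.imread('pics/w0.png');st=np.load('w0.npz');C=cam('wrist',st)
hsv=cv2.cvtColor(im,cv2.COLOR_BGR2HSV)
H,S,V=cv2.split(hsv)
def blob(m,box,name):
    x0,y0,x1,y1=box;mm=np.zeros_like(m,np.uint8);mm[y0:y1,x0:x1]=m[y0:y1,x0:x1]
    cs,_=cv2.findContours(mm,cv2.RETR_EXTERNAL,cv2.CHAIN_APPROX_NONE);c=max(cs,key=cv2.contourArea)
    r=cv2.minAreaRect(c);print(name,cv2.contourArea(c),np.round(r[0],1),np.round(r[1],1),r[2]);return c,r
red=((H<8)|(H>172))&(S>150)&(V>100)
c,r=blob(red.astype(np.uint8),(130,90,180,145),'red');print(ray(C,*r[0],60))
pad=ray(C,*r[0],60)
# hypotheses: black tab
blk=(V<45)
c,r=blob(blk.astype(np.uint8),(265,118,290,176),'tab');b=cv2.boxPoints(r);print(b.round(1));print([ray(C,*p,62).round(1) for p in b])
wh=(S<60)&(V>150)
c,r=blob(wh.astype(np.uint8),(262,195,320,280),'block');b=cv2.boxPoints(r);print(b.round(1));print([ray(C,*p,32).round(1) for p in b],ray(C,*r[0],32))
bl=(H>100)&(H<125)&(S>110)
c,r=blob(bl.astype(np.uint8),(312,75,360,175),'fixed');b=cv2.approxPolyDP(c,2,True)[:,0];print(b)
big=cv2.resize(im[75:280,130:370],None,fx=2.9,fy=2.9,interpolation=cv2.INTER_CUBIC);cv2.imwrite('pics/w0crop.png',big);print(big.shape)
E
```

```text
red 521.5 [151.2 119.8] [29.  20.2] 78.69007110595703
[ 625.2878821  -148.59690555   60.        ]
tab 262.0 [276.5 151.1] [40.6  9.3] 84.2894058227539
[[269.8 131.3]
 [279.  130.4]
 [283.1 170.8]
 [273.9 171.7]]
[array([ 613.3, -275.7,   62. ]), array([ 614.2, -285.6,   62. ]), array([ 570.3, -291. ,   62. ]), array([ 569.3, -280.8,   62. ])]
block 1265.5 [292.  240.8] [42.9 76.1] 0.9548412561416626
[[269.9 278.4]
 [271.1 202.4]
 [314.1 203.1]
 [312.8 279.2]]
[array([ 420.2, -279.4,   32. ]), array([ 525.3, -279.7,   32. ]), array([ 524.4, -333.1,   32. ]), array([ 419.2, -336.5,   32. ])] [ 474.02814255 -307.15904294   32.        ]
fixed 1698.0 [334.7 123.2] [81.1 32.2] 87.27368927001953
[[348  82]
 [317  87]
 [321  93]
 [322 108]
 [318 111]
 [323 117]
 [327 164]
 [336 163]
 [341 158]
 [352 157]
 [352 150]
 [344 155]
 [336 148]
 [337 143]
 [343 138]
 [351 142]
 [349 100]
 [342 106]
 [334 101]
 [334  93]
 [339  88]
 [345  88]
 [349  93]]
(594, 696, 3)
```

View pics/w0crop.png

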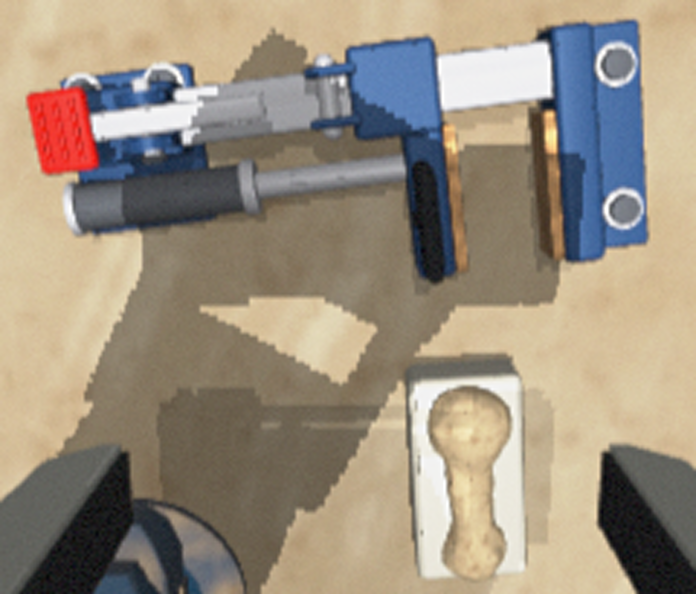

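The crop clearly shows the pad at (64,131), tab top face edge (433,165)–(443,275), bar front edge (440,110)–(553,100) and block top corners (416,378), (520,376), (523,573), (418,577). I'll fit the clamp pose and check it.

```bash
cat >> h.py <<'E'
import json,os
if os.path.exists('clamp.json'):
    OX,OY,TH=json.load(open('clamp.json'))
    def L(x,y,z=0):
        c,s=np.cos(TH),np.sin(TH);return np.array([OX+c*x-s*y,OY+s*x+c*y,z])
    def toL(P):
        c,s=np.cos(TH),np.sin(TH);d=np.array(P[:2])-[OX,OY];return np.array([c*d[0]+s*d[1],-s*d[0]+c*d[1]])
    YL=np.degrees(TH)+90  # world yaw of local +y
E
python3 - <<'E'
from h import *
from scipy.optimize import least_squares
im=cv2.imread('pics/w0.png');C=cam('wrist',np.load('w0.npz'))
px=lambda u,v:(130+u/2.9,75+v/2.9)
obs=[(px(64,131),(-132,51,60)),(px(434,164),(3,23,62)),(px(443,276),(3,-23,62))]
bar=[px(445,110),px(550,101)]
def loc(P,q):
    c,s=np.cos(q[2]),np.sin(q[2]);d=P[:2]-q[:2];return np.array([c*d[0]+s*d[1],-s*d[0]+c*d[1]])
def res(q):
    r=[]
    for p,l in obs:r+=list(loc(ray(C,*p,l[2]),q)-l[:2])
    for p in bar:r.append(loc(ray(C,*p,30),q)[1]-40)
    return np.array(r)
o=least_squares(res,[592,-285,np.radians(-82.6)]);q=o.x
print(q,np.degrees(q[2]),o.fun.round(1))
json.dump(list(q),open('clamp.json','w'))
for n,p,z in[('baseR far',px(637,20),8),('baseR near',px(648,243),8),('jaw top near left',px(565,260),34),('corkbottom near',px(553,258),0),('movcork near top',px(466,270),34)]:print(n,loc(ray(C,*p,z),q).round(1),z)
b=[ray(C,*px(*p),32)[:2] for p in[(416,378),(520,376),(523,573),(418,577)]]
b=np.array(b);print(b.round(1),b.mean(0));print([loc(p,q).round(1) for p in b],loc(b.mean(0),q))
print('cab',ray(C,200*.64,8*.64,0),ray(C,270*.64,2*.64,0))
T=cam('top');print('padtop',loc(ray(T,275,155,60),q))
E
```

```text
[ 590.92196285 -285.89451117   -1.44944594] -83.04713512677807 [ 0.7 -0.8  0.1 -1.1 -0.7  2.7  0.4 -1.2]
baseR far [95.8 66.4] 8
baseR near [ 96.6 -26.6] 8
jaw top near left [ 54.7 -25. ] 34
corkbottom near [ 56.3 -29.6] 0
movcork near top [ 13.8 -24.2] 34
[[ 521.4 -282.7]
 [ 522.4 -327.3]
 [ 428.8 -332.8]
 [ 426.8 -285. ]] [ 474.85152744 -306.9330467 ]
[array([-11.6, -68.6]), array([ 32.8, -73.1]), array([  27. , -166.6]), array([ -20.8, -162.8])] [   6.83317183 -117.76363495]
cab [ 752.51827892 -113.27090644    0.        ] [ 756.43148895 -165.19716302    0.        ]
padtop [-131.03819896   48.68848983]
```

```bash
python3 - <<'E'
from h import *
R=down(YL+90)
gripper_close()
move_pose(L(24,-1,130),R)
movel(L(24,-1,55),max_speed=100)
s=state();print(s['t'],toL(s['eef_pos']),s['eef_pos'][2],s['contact_force'],s['gripper_width'])
r=movel(L(-5,-1,55),max_speed=25,contact_N=3)
s=state();p=toL(s['eef_pos']);print(r,s['t'],p,s['contact_force'])
if r:
    for d in(25,40,49.5):
        movel(L(p[0]-d,-1,55),max_speed=40)
        s=state();print(d,s['t'],toL(s['eef_pos'])-p,s['contact_force'].round(1))
E
```

```text
6.0833 [24.26838326 -0.68966191] 55.61483822582188 [ 0.05372025 -0.27713343  0.352817  ] 0.7006207375231629
True 6.725 [11.33038493 -0.9501761 ] [-0.73376502 -4.56193351  2.0503305 ]
25 7.5 [-23.85991457  -0.08888978] [ 0.8 -7.3 -0.7]
40 8.025 [-38.65840045  -0.08191368] [ 0.1 -9.9 -1.6]
49.5 8.4083 [-47.9970356   -0.13076951] [ -0.3 -10.4  -2.4]
```

```bash
python3 - <<'E'
from h import *
x0=11.33
movel(L(x0-53,-1,55),max_speed=30);wait(0.3)
s=state();print(s['t'],toL(s['eef_pos'])[0]-x0,s['contact_force'].round(1))
movel(L(x0-42,-1,55),max_speed=15);wait(0.2)
s=state();print(s['t'],toL(s['eef_pos'])[0]-x0,s['contact_force'].round(1))
movel(L(x0-30,-1,55),max_speed=40)
s=state();print(s['t'],s['contact_force'].round(1))
movel(L(x0-30,-1,250),max_speed=200)
move_pose(L(-20,-40,250),down(YL))
wait(.2)
s=state();im=grab_frame('wrist')[:,:,::-1];cv2.imwrite('pics/w1.png',im);print(s['t'])
np.savez('w1.npz',tool_rot=s['tool_rot'],eef_pos=s['eef_pos'])
C=cam('wrist',s)
vis=cv2.resize(im,None,fx=1.5,fy=1.5)
for P in[L(3-44,23,62),L(3-44,-23,62),L(-132,51,60),L(50,-26,34),L(10.5,40,0),L(97,-27,8)]:
    cv2.circle(vis,tuple((proj(C,P)*1.5).astype(int)),3,(0,255,0),-1)
cv2.imwrite('pics/w1v.png',vis)
E
```

```text
8.975 -51.25516084214717 [  0.8 -11.3  -2.5]
10.0583 -42.17220128995749 [0.  0.7 0.2]
10.5083 [-0.4  0.2  0.3]
13.2083
```

View pics/w1v.png

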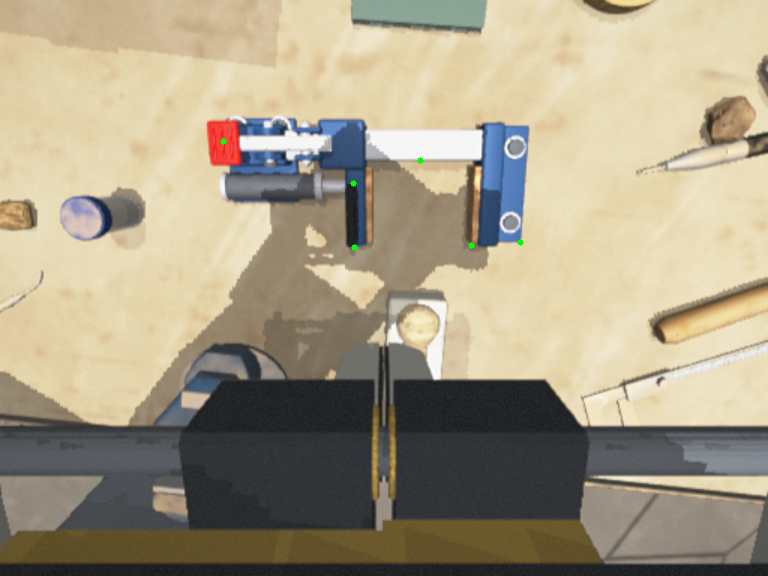

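Jaw is latched open: tab at (354,215), block far end at (418,310), and the projected model points agree. Next is pushing the block in.

```bash
python3 - <<'E'
from h import *
R=down(YL)
move_pose(L(4,-192,150),R)
movel(L(4,-192,20),max_speed=120)
s=state();print(s['t'],toL(s['eef_pos']),s['eef_pos'][2],s['contact_force'].round(1))
movel(L(4,-172,20),max_speed=40)
for x,y in[(6,-150),(9,-120),(12,-92)]:
    movel(L(x,y,20),max_speed=40);s=state();print(s['t'],toL(s['eef_pos']).round(1),s['contact_force'].round(1))
wait(.2);s=state()
im=grab_frame('wrist')[:,:,::-1];np.savez('w2.npz',tool_rot=s['tool_rot'],eef_pos=s['eef_pos'])
t=grab_frame('top')[120:270,240:400,::-1]
cv2.imwrite('pics/w2.png',np.hstack([im[:, 60:460],cv2.resize(t,(400,384),interpolation=cv2.INTER_CUBIC)]))
E
```

```text
15.25 [   4.31186931 -191.70382573] 20.59285564904589 [-0.2 -0.  -0.1]
16.6 [   5.9 -150. ] [ 0.3 -0.3 -0.5]
17.5 [   9. -120.] [-0.2 -0.4 -0.3]
18.35 [ 12. -92.] [-0.4 -1.  -0.6]
```

View pics/w2.png

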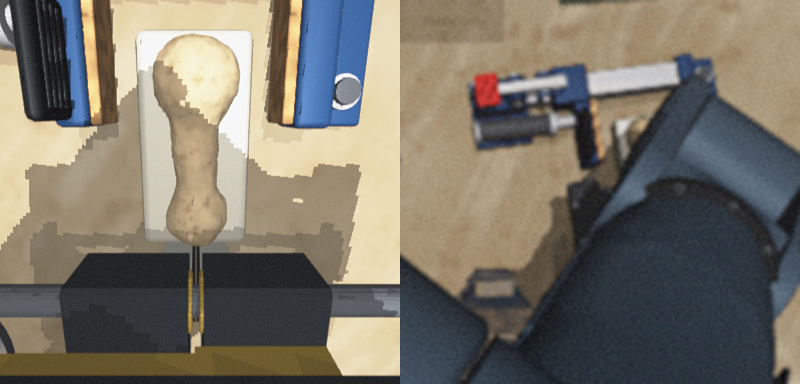

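The wrist view shows the block (136–252, 30–240) centred and square between the corks at 117 and 270. I'll push it home against the bar.

```bash
python3 - <<'E'
from h import *
movel(L(13,-72,20),max_speed=40)
r=movel(L(13,-57,20),max_speed=15,contact_N=5)
s=state();print(r,s['t'],toL(s['eef_pos']).round(1),s['contact_force'].round(1));y=toL(s['eef_pos'])[1]
movel(L(13,y+1,20),max_speed=10);wait(.3)
s=state();print(r,s['t'],toL(s['eef_pos']).round(1),s['contact_force'].round(1))
movel(L(13,y-8,20),max_speed=30);wait(.2)
s=state();print(s['t'],s['contact_force'].round(1))
im=grab_frame('wrist')[:,:,::-1];cv2.imwrite('pics/w3.png',im)
E
```

```text
True 19.8917 [ 12.8 -65.1] [-0.   0.5  0.1]
True 20.4917 [ 12.8 -65. ] [-5.7 -1.6  1.5]
21.1417 [0.1 0.7 0.2]
```

View pics/w3.png

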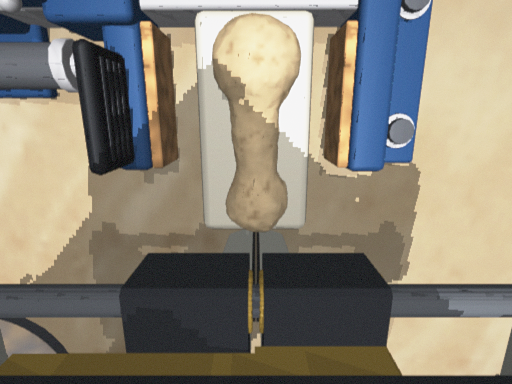

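Block home: its far edge meets the bar at row 10, and contact came at y = -65. Now the red pad.

```bash
python3 - <<'E'
from h import *
movel(L(13,-100,20),max_speed=100)
movel(L(13,-100,200),max_speed=200)
R=down(YL+180)
move_pose(L(-40,-40,200),R)
movel(L(-138,51,160),max_speed=150)
movel(L(-138,51,84),max_speed=80)
r=movel(L(-138,51,62),max_speed=15,contact_N=1.8)
s=state();z=s['eef_pos'][2];print(r,s['t'],toL(s['eef_pos']).round(1),z,s['contact_force'].round(1))
if r and z>66:
    for d in (6,9):
        movel(L(-138,51,z-d),max_speed=15);s=state();print(s['t'],s['eef_pos'][2]-z,s['contact_force'].round(1))
    wait(.5);s=state();print(s['t'],s['eef_pos'][2]-z,s['contact_force'].round(1))
    movel(L(-138,51,z+15),max_speed=40)
    movel(L(-138,51,200),max_speed=150)
    move_pose(L(-20,-40,250),down(YL));wait(.2)
    s=state();im=grab_frame('wrist')[:,:,::-1];print(s['t'],s['contact_force'].round(1))
    cv2.imwrite('pics/w4.png',cv2.resize(im,None,fx=1.5,fy=1.5))
E
```

```text
True 28.1667 [-138.2   51. ] 73.95334261012225 [-0.3  0.2  2.3]
28.7083 -5.965969676187029 [-0.4  5.4  5.2]
29.0583 -8.92479535656274 [-0.2  7.   6.2]
29.5583 -8.898318203262946 [-0.5  7.3  6. ]
33.8583 [ 0.2 -0.4  0.1]
```

View pics/w4.png

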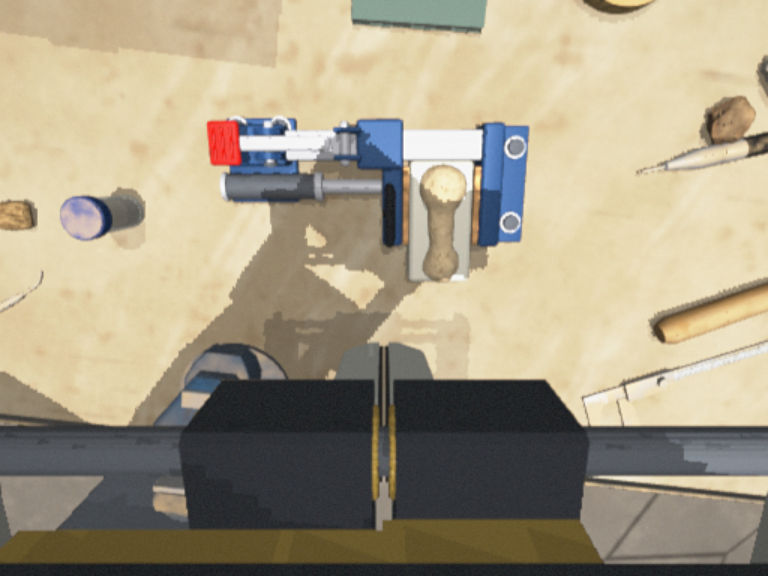

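The jaw (tab at 390,215) has shut on the block (410–470, 160–280). The block is against the fixed cork and the bar, and the vial and the other tools in view are where they were. Handing in.

```bash
python3 -c "
from cell import *
print(finish_job())"
```

```text
the job is handed in; nothing more can be done
None
```

The block is gripped in the clamp, flat and home against the bar. The jaw was latched open first, the block slid in, and the red pad pressed last. I handed the job in at about 34 s; no result came back.

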